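# Pop the battery hatch of the backlight unit

### The arm

A 6-joint arm with a two-finger parallel gripper is mounted at the origin on the work surface. World frame = base frame: x ahead of the robot, y to its left, z up, the work surface at z = 0. Lengths are in m, angles in rad, forces in N, time in s.
With the tool pointing down it reaches from about 0.35 to 0.775 m from the base axis. Payload 5.5 kg.
Tool frame: the origin (TCP) lies where the fingers leave the gripper's body, on its centre line; the fingertips stand 73 mm ahead of it and the grasp point (between the pads) lies 54 mm ahead of it; z points along the fingers, y is the direction in which the jaws open and shut (so a half turn about z gives the same grasp; the last joint's range is limited). The gripper opens to 85 mm and grips with 20 to 120 N. Pads are 22 mm wide; open, the fingers measure 114 mm over their backs; the gripper's body (76 mm by 85 mm) begins 54 mm behind the grasp point. The pads swing forward as they close: fully open they stand 13 mm farther back than shut.
Start: joints at [1.104, 0.313, 0.046, 1.304, 0, 1.431], TCP at [0.185, 0.545, 0.304] pointing down, gripper open.
Joint ranges: [-2.76, 2.76], [-0.86, 1.69], [-1.03, 1.26], [-2.2, 2.34], [-1.47, 1.5], [-3.14, 3.14]. Speed limits (rad/s): [2.57, 2.57, 3.14, 3.14, 3.14, 3.14].

### API

Orientations are given as [roll, pitch, yaw] about the fixed x, y, z axes, in that order (R = Rz(yaw) Ry(pitch) Rx(roll)).
In Python, from cell import r gives the robot as it stands.
- The arm moves only by the tool carry_out, never from a script. Its argument "commands" is one flat list of numbers, 7 for each row, row after row: the turn, a rotation vector about the tool's x, y, z in degrees, then the shift along the tool's x, y, z in cm, then the finger opening in cm, from 0 to 8.54. A call has 1 to 5 rows; each row is the pose to reach, as a shift and turn from the pose commanded when the call began, along the tool's axes at that moment; what a row does not reach only later rows make up. A row lasts 1/10 s, in which the tool goes at most 50 mm and 8.59 degrees, less where a joint would pass 70% of its speed; a pose out of reach is approached as far as the arm can. A call with a gripper value outside its range is refused whole. The fingers move at their own pace and stop on an object; the grip force is fixed at half the most. Time passes only in rows, so rows that repeat a pose let the fingers close. It gives the time, the measured TCP pose, the force and the opening at its end, in the units of the state.
- r.sense(): the state, without advancing time (a new reading comes with each control period).
- r.capture(name): name is "scene" or "top"; returns (picture, depth): 384x512x3 uint8, blue, green, red; 384x512 float32, m along the optical axis (not along the pixel's ray), 0 where there is no reading.
- r.get_calibration(name): a dict with "K" (3x3 intrinsics, pixels), "world_to_cam" (4x4, takes a point from world to camera coordinates). Camera axes: x right, y down, z forward; pixel columns grow to the right and rows downward; lengths in m; the calibration is good to about 2 mm. A picture is of the moment at which its call begins. get_calibration takes no time and is no camera call.
- r.finish_job(): hands the job in, once; it reports no verdict.
The state is a dict: "clock": time; "joints": joint angles; "joint_velocities": joint speeds; "effort": joint torques, N m; "ee_pos": TCP position; "orientation": TCP orientation; "contact_force": force on the tool from outside, world axes, zero at the start; "wrist_torque": the same for the moment, N m; "width": finger opening in m.
Only numpy, scipy, OpenCV 4.12 (cv2) and the standard library are available. Lean on these libraries where they do the work, as an engineer would, in place of code of your own. Each camera call takes 0.05 s, during which the arm holds its last target.

### The job

Open the battery hatch of the backlight unit, the white box whose hatch carries the orange press pad: press the pad straight down once, all the way in, let go so that the hatch pops up by itself, then take the hand away and watch for about three seconds that it stays open, ending clear of everything. A second press would shut the hatch again, so press only once; do not touch the pump unit with the blue pad, pick nothing up, and leave the loose things on the bench where they are.

Things in the scene. Friction and masses are not known exactly. Their poses are not given: they have to be found in the camera images.
- light_hatch_pad (a point): Centre of the top of the orange press pad (30 x 40 mm), flush on the grey hatch (96 x 58 mm) of the backlight unit, 84 mm above the bench; 25 mm from the hatch's free edge, 71 mm from its hinge. Shut: z up, x to the hinge (away from the robot), y along the hinge. Push down with 2 to 4 N; the latch frees at about 4 mm, firm stop at 6.6 mm: press until some 8 N. Let go: it pops up after the finger
- light_unit: The backlight unit, fixed white box 140 x 88 mm, 75 mm high; origin at the centre of its underside, x away from the robot (yaw up to 25 degrees either way). Its grey hatch plate lies on top, upper face 84 mm above the bench; left to itself the hatch swings open in about a second
- light_hatch_hinge (a point): Middle of the hinge axis of the backlight unit's hatch, 79 mm above the bench, at the edge away from the robot; the open hatch stands over it, its free edge about 170 mm above the bench
- light_hatch (a joint): Angle of the backlight unit's hatch, rad: 0 shut and latched, down to -0.094 pressed right in, about 1.2 standing fully open; a spring opens it and holds it open
- light_latch (a joint): Hidden sliding cam inside the push-push latch of the backlight unit, m: 0 latched, about +0.0045 when pressed in and let go, about -0.008 once the hatch has opened, where it waits to catch the hatch if it is pressed shut again
- pump_hatch_pad (a point): Centre of the upper face of the blue press pad of the pump unit, a second fixed white box of the same shape and size, with the same kind of hatch: not to be touched
- pump_hatch (a joint): Angle of the pump unit's hatch, rad, 0 shut; it stays shut
- pump_unit: The pump unit, white box 140 x 88 x 75 mm with the blue pad on its hatch; origin at the centre of its underside, x away from the robot
- cell: Loose spare battery cell, green cylinder 26 mm across and 50 mm high, standing upright between the two units; origin at the centre of its underside
- jar: Loose amber glass sample jar 40 mm across and 60 mm high, standing on the left; origin at the centre of its underside
- dish: Loose white shallow dish 84 mm across and 14 mm high, on the left; origin at the centre of its underside
- mug: Loose blue mug 76 mm across and 90 mm high, on the right; origin at the centre of its underside
- slides: Loose closed slide box, white with a blue lid, 85 x 34 x 38 mm, on the right; origin at the centre of its underside
- driver: Loose screwdriver 160 mm long lying across the bench in front, on the right; origin under its middle, x along it
- puck: Loose aluminium disc 48 mm across and 14 mm high, lying in front on the left; origin at the centre of its underside

How it is judged:
By the outcome, as a careful person would: the job done as asked, in the order asked, and still so for the second after the job is handed in, with the robot touching nothing.
It also fails if it takes over 35 s, if anything falls off the work surface, if the arm or the gripper's body presses on something with over 40 N, if the wrist force passes 120 N, or if a joint passes its speed limit or range.

## Working session

There is one attempt and no reset: what is moved stays moved. The work goes in short steps, Python scripts to look and compute and a tool call to move; the robot and the scene stay as the last step left them, time stands still between calls to the robot, and variables do not carry over. Pictures are saved under pics/ and viewed, and the job is handed in when it is done.

Besides the shell and the picture viewer there is one more tool, called after ">>>" as name(argument=value, ...), one argument or row to a line, values as JSON. carry_out: Moves the arm, as the interface text tells. Its arguments: {"type":"object","properties":{"commands":{"type":"array","items":{"type":"number"}}},"required":["commands"]}

```bash
mkdir -p pics; ls; python3 - <<'E'
from cell import r
import cv2,numpy as np
for n in ("scene","top"):
    p,d=r.capture(n); cv2.imwrite(f"pics/{n}0.png",p); np.save(f"{n}0.npy",d)
    c=r.get_calibration(n); print(n,c["K"],c["world_to_cam"])
print(r.sense())
E
```

```text
pics
scene [[392.5725215    0.         257.74440556]
 [  0.         392.5725215  190.3116696 ]
 [  0.           0.           1.        ]] [[-0.82277192  0.56833509  0.00644925  0.43401365]
 [ 0.47404498  0.692441   -0.54388125 -0.22540091]
 [-0.31357252 -0.44443299 -0.83913741  1.15417905]
 [ 0.          0.          0.          1.        ]]
top [[411.18763471   0.         250.60834251]
 [  0.         411.18763471 184.80456396]
 [  0.           0.           1.        ]] [[ 6.22383516e-02 -9.98061267e-01  3.08859955e-04 -3.11272300e-02]
 [-9.74843932e-01 -6.08568903e-02 -2.14419559e-01  5.54765968e-01]
 [ 2.14022653e-01  1.30440297e-02 -9.76741602e-01  1.02170486e+00]
 [ 0.00000000e+00  0.00000000e+00  0.00000000e+00  1.00000000e+00]]
{'clock': 0.1, 'joints': array([1.10439819e+00, 3.13929940e-01, 4.50693619e-02, 1.30360945e+00,
       7.84343372e-06, 1.43115877e+00]), 'joint_velocities': array([ 0.00092984, -0.00092522,  0.00346897, -0.00102913, -0.00029782,
       -0.00021294]), 'effort': array([ 4.16438706e-03, -4.81725526e+01,  2.99243921e+01,  1.27366118e-02,
       -4.99504813e-05,  9.08365735e-06]), 'ee_pos': array([0.18443053, 0.54424993, 0.30308581]), 'orientation': array([-3.13993634e+00, -2.40719472e-04,  2.81483187e+00]), 'contact_force': array([-0.28973409, -0.0582247 , -0.3099915 ]), 'wrist_torque': array([-0.02248899,  0.05228738, -0.04968902]), 'width': 0.0852893735454157}
```

View pics/scene0.png

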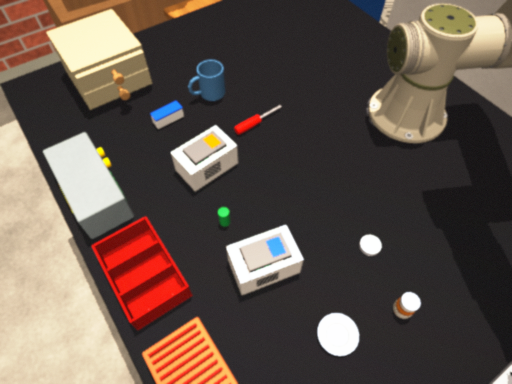

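View pics/top0.png

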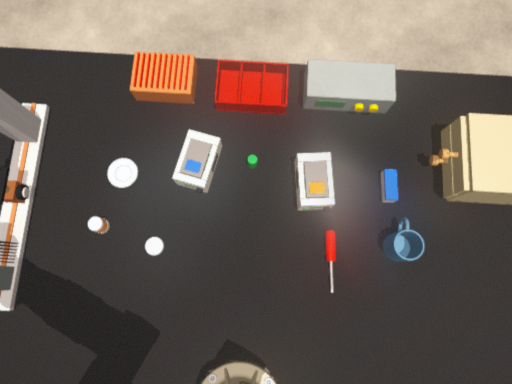

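The scene view shows the orange pad at about (211,141) and the blue pad at about (276,246). In the top view the orange pad is at about (317,188), the cell at (252,160), the mug at (405,246) and the driver at about (331,260). Next I'll work out the pad's position.

```bash
cat > h.py <<'E'
import numpy as np,cv2
from cell import r
def ray(n,uv,z):
    c=r.get_calibration(n);W=c["world_to_cam"];R,t=W[:3,:3],W[:3,3]
    o=-R.T@t; d=R.T@np.linalg.inv(c["K"])@np.array([uv[0],uv[1],1.])
    return o+d*(z-o[2])/d[2]
E
python3 - <<'E'
from h import *
for n,roi in (("scene",(160,120,250,195)),("top",(285,140,345,220))):
    p=cv2.imread(f"pics/{n}0.png"); h=cv2.cvtColor(p,cv2.COLOR_BGR2HSV)
    x0,y0,x1,y1=roi
    m=np.zeros(h.shape[:2],np.uint8); m[y0:y1,x0:x1]=cv2.inRange(h,(10,150,120),(30,255,255))[y0:y1,x0:x1]
    M=cv2.moments(m,True); uv=(M['m10']/M['m00'],M['m01']/M['m00'])
    print(n,M['m00'],uv,ray(n,uv,.084))
    c=max(cv2.findContours(m,0,2)[0],key=cv2.contourArea)
    q=np.array([ray(n,k,.084)[:2] for k in c[:,0].astype(float)],np.float32)
    print(cv2.minAreaRect(q*1000))
    # hatch grey
    b=cv2.resize(p[y0:y1,x0:x1],None,fx=8,fy=8,interpolation=cv2.INTER_CUBIC); cv2.imwrite(f"pics/z{n}.png",b)
    # whitebox
    m2=np.zeros_like(m); m2[y0:y1,x0:x1]=(p.min(2)[y0:y1,x0:x1]>70)*255
    m2|=m
    c=max(cv2.findContours(m2,0,2)[0],key=cv2.contourArea)
    q=np.array([ray(n,k,.08)[:2] for k in c[:,0].astype(float)],np.float32)
    print('box',cv2.minAreaRect(q*1000))
E
```

```text
scene 138.0 (211.6159420289855, 140.64492753623188) [ 0.55328939 -0.16716326  0.084     ]
((553.1641845703125, -167.13088989257812), (27.217544555664062, 38.51036834716797), 5.3104095458984375)
box ((587.9630126953125, -138.49217224121094), (164.9546661376953, 138.01524353027344), 5.859354019165039)
top 134.0 (316.32835820895525, 187.4179104477612) [ 0.55406673 -0.16573133  0.084     ]
((553.9089965820312, -166.2073516845703), (23.63091278076172, 34.02177810668945), 3.5718483924865723)
box ((578.2901000976562, -167.9853515625), (210.1144256591797, 148.99786376953125), 3.5706565380096436)
```

```bash
python3 -c "
import cv2,numpy as np
a=cv2.imread('pics/zscene.png');b=cv2.imread('pics/ztop.png')
cv2.imwrite('pics/zz.png',cv2.resize(b,(480,640))[:600]);cv2.imwrite('pics/zs.png',a)"
```

```text
(no output)
```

View pics/zz.png

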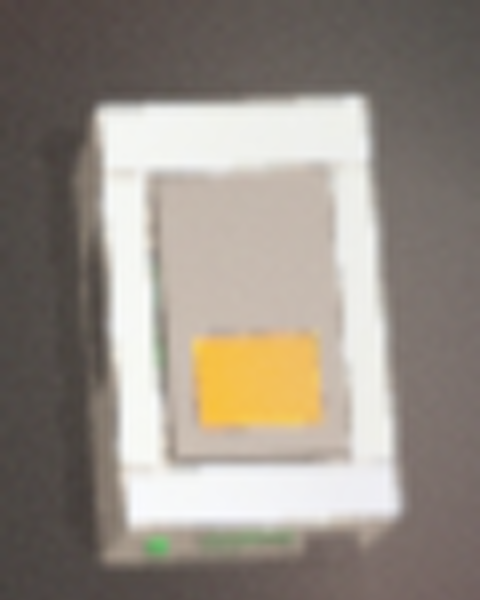

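The pad is at about (0.5537, -0.1665, 0.084) and the two views agree to about 1.5 mm. The unit's yaw is about +5°. I'll travel high with the gripper closing, with the jaw axis set along the hinge.

```bash
cat >> h.py <<'E'
from scipy.spatial.transform import Rotation as Ro
def go(p,yaw=np.deg2rad(184.8),n=5):
    s=r.sense(); R=Ro.from_euler('xyz',s['orientation']); T=Ro.from_euler('xyz',[np.pi,0,yaw])
    print('t',s['clock'],'pos',s['ee_pos'].round(4),'q',s['joints'].round(3),'F',s['contact_force'].round(2),'w',s['width'])
    print('turn',np.rad2deg((R.inv()*T).as_rotvec()).round(2),'shift cm',(R.inv().apply(np.array(p)-s['ee_pos'])*100).round(2))
E
python3 -c "
from h import *
go([.5537,-.1665,.30]); go([.30,.323,.30])"
```

```text
t 0.1 pos [0.1844 0.5442 0.3031] q [1.104 0.314 0.045 1.304 0.    1.431] F [-0.29 -0.06 -0.31] w 0.0852893735454157
turn [ -0.09  -0.03 -23.52] shift cm [-57.79 -55.46   0.39]
t 0.1 pos [0.1844 0.5442 0.3031] q [1.104 0.314 0.045 1.304 0.    1.431] F [-0.29 -0.06 -0.31] w 0.0852893735454157
turn [ -0.09  -0.03 -23.52] shift cm [-18.05 -17.24   0.33]
```

>>> carry_out(
  commands=[0,0,0,-3.5,-3.35,0,0,0,0,0,-7,-6.7,0,0,0,0,0,-10.5,-10.05,0,0,0,0,0,-14,-13.4,0,0,0,0,0,-17.5,-16.75,0,0],
)

```text
clock: 0.6
ee_pos: [0.2968, 0.328, 0.3036]
orientation: [-3.141, -0.0, 2.816]
contact_force: [1.5, -0.7, 0.1]
width: 0.0121
```

>>> carry_out(
  commands=[0,0,0,-3.5,-3.35,0,0,0,0,0,-7,-6.7,0,0,0,0,0,-10.5,-10.05,0,0,0,0,0,-14,-13.4,0,0,0,0,0,-17.5,-16.75,0,0],
)

```text
clock: 1.1
ee_pos: [0.4088, 0.1131, 0.3038]
orientation: [3.141, -0.0, 2.815]
contact_force: [0.8, 0.2, 0.4]
width: 0.0001
```

>>> carry_out(
  commands=[0,0,-4.7,-3.5,-3.35,0,0,0,0,-9.4,-7,-6.7,0,0,0,0,-14.1,-10.5,-10.05,0,0,0,0,-18.8,-14,-13.4,0,0,0,0,-23.5,-17.5,-16.75,0,0],
)

```text
clock: 1.6
ee_pos: [0.5209, -0.1018, 0.3035]
orientation: [3.141, -0.0, -3.055]
contact_force: [-0.4, 1.1, -0.1]
width: 0.0003
```

```bash
python3 -c "
from h import *
go([.5537,-.1665,.25])"
```

```text
t 1.6 pos [ 0.5209 -0.1018  0.3035] q [-0.345  0.228 -0.069  1.274  0.    -0.431] F [-0.44  1.08 -0.15] w 0.0002915396648184636
turn [ 0.03 -0.02  0.14] shift cm [-2.72 -6.73  5.35]
```

>>> carry_out(
  commands=[0,0,0,-1.4,-3.4,1.5,0,0,0,0,-2.7,-6.7,3,0,0,0,0,-2.7,-6.7,5.5,0,0,0,0,-2.7,-6.7,5.5,0,0,0,0,-2.7,-6.7,5.5,0],
)

```text
clock: 2.1
ee_pos: [0.5523, -0.1639, 0.2484]
orientation: [3.14, -0.002, -3.058]
contact_force: [-0.3, 0.1, -0.6]
width: 0.0001
```

```bash
python3 -c "
from h import *
go([.5537,-.1665,.167])
for n in ('scene','top'):
    p,d=r.capture(n); cv2.imwrite(f'pics/{n}1.png',p)
    if n=='scene': cv2.imwrite('pics/s1z.png',cv2.resize(p[60:220,120:330],None,fx=3.5,fy=3.5))
"
```

```text
t 2.1 pos [ 0.5523 -0.1639  0.2484] q [-0.428  0.338 -0.056  1.179  0.    -0.511] F [-0.3   0.11 -0.64] w 9.87546629018972e-05
turn [ 0.09 -0.13 -0.02] shift cm [-0.14 -0.28  8.14]
```

View pics/s1z.png

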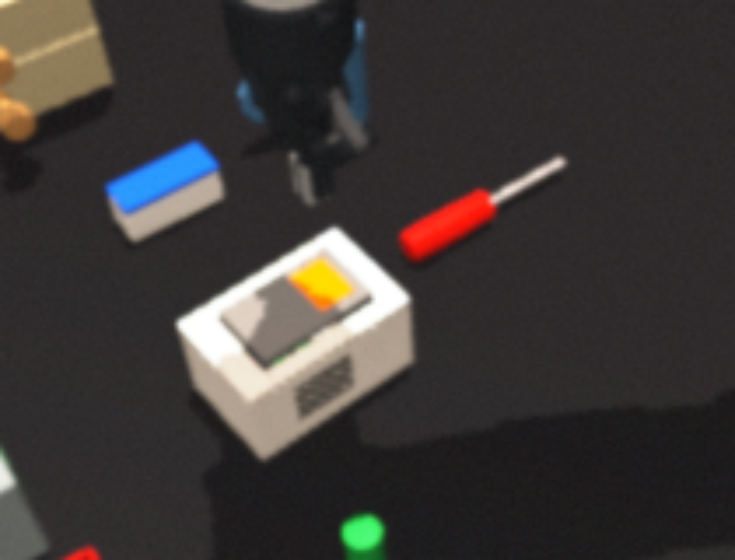

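The crop shows the closed fingers above the unit with the fingertip at about (310,198), which is (208.5,116.5) in the full picture. The hatch is still shut. I'll check the tip's height and position against that pixel.

```bash
python3 -c "
from h import *
for z in (.165,.175,.185): print(ray('scene',(208.5,116),z))
c=r.get_calibration('scene')
for x in ([.5537,-.1665,.175],):
    q=c['world_to_cam']@np.r_[x,1]; q=c['K']@q[:3]; print(q[:2]/q[2])
"
```

```text
[ 0.54973631 -0.17276905  0.165     ]
[ 0.55380823 -0.16399285  0.175     ]
[ 0.55788015 -0.15521664  0.185     ]
[207.98454804 115.32098422]
```

The tip is 73 mm below the TCP and lined up with the pad. I'll go down to about 10 mm above it.

>>> carry_out(
  commands=[0,0,0,-0.1,-0.3,3,0,0,0,0,-0.1,-0.3,6,0,0,0,0,-0.1,-0.3,8,0,0,0,0,-0.1,-0.3,8,0,0,0,0,-0.1,-0.3,8,0],
)

```text
clock: 2.7
ee_pos: [0.5547, -0.1669, 0.1704]
orientation: [-3.141, 0.001, -3.057]
contact_force: [-0.2, 0.5, 0.2]
width: -0.0001
```

```bash
python3 -c "
from h import *
go([.5537,-.1665,.157])
for n in ('scene','top'):
    p,d=r.capture(n); cv2.imwrite(f'pics/{n}2.png',p)
    if n=='scene': cv2.imwrite('pics/s2z.png',cv2.resize(p[90:200,150:270],None,fx=5,fy=5,interpolation=2))
"
```

```text
t 2.7 pos [ 0.5547 -0.1669  0.1704] q [-0.431  0.392 -0.177  1.     0.    -0.515] F [-0.21  0.48  0.16] w -0.00014924466127519073
turn [-0.04  0.08  0.03] shift cm [0.1  0.05 1.34]
```

View pics/s2z.png

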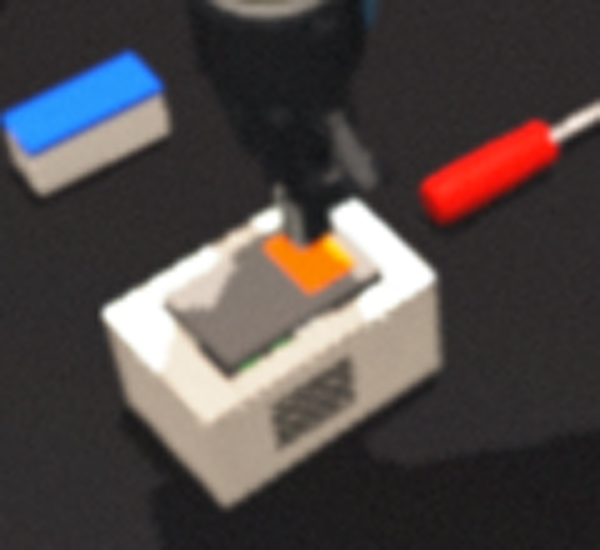

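The crop shows the fingertip just above the orange pad, at about (310,240). I'll press in small steps, always downward.

>>> carry_out(
  commands=[0,0,0,0.1,0,0.5,0,0,0,0,0.1,0,1.0,0,0,0,0,0.1,0,1.2,0,0,0,0,0.1,0,1.4,0,0,0,0,0.1,0,1.5,0],
)

```text
clock: 3.3
ee_pos: [0.553, -0.1673, 0.1539]
orientation: [3.141, -0.0, -3.058]
contact_force: [-1.9, 0.1, 3.0]
width: -0.0003
```

>>> carry_out(
  commands=[0,0,0,0,0,0.1,0,0,0,0,0,0,0.2,0,0,0,0,0,0,0.3,0,0,0,0,0,0,0.3,0],
)

```text
clock: 3.7
ee_pos: [0.553, -0.1673, 0.1507]
orientation: [3.141, -0.0, -3.058]
contact_force: [-2.1, -0.1, 2.2]
width: 0.0003
```

>>> carry_out(
  commands=[0,0,0,0,0,0.1,0,0,0,0,0,0,0.15,0,0,0,0,0,0,0.15,0],
)

```text
clock: 4.0
ee_pos: [0.5531, -0.1674, 0.1501]
orientation: [-3.141, 0.0, -3.058]
contact_force: [-4.3, 1.0, 8.7]
width: -0.0004
```

It reached the firm stop at 8.7 N. I'll release straight up.

>>> carry_out(
  commands=[0,0,0,0,0,-2.5,0,0,0,0,0,0,-7.5,0,0,0,0,0,0,-12.5,0,0,0,0,0,0,-17.5,0,0,0,0,0,0,-20,0],
)

```text
clock: 4.5
ee_pos: [0.5546, -0.1677, 0.3543]
orientation: [-3.138, 0.007, -3.058]
contact_force: [-0.4, 0.6, 0.2]
width: -0.0001
```

```bash
python3 -c "
from h import *
go([.42,-.0,.36])
p,d=r.capture('scene'); cv2.imwrite('pics/s3z.png',cv2.resize(p[60:200,130:300],None,fx=4,fy=4,interpolation=2))
"
```

```text
t 4.5 pos [ 0.5546 -0.1677  0.3543] q [-4.320e-01  3.090e-01  1.630e-01  1.417e+00  1.000e-03 -5.160e-01] F [-0.4   0.56  0.19] w -5.032967712705322e-05
turn [-0.18  0.39 -0.02] shift cm [12.01 17.84 -0.71]
```

View pics/s3z.png

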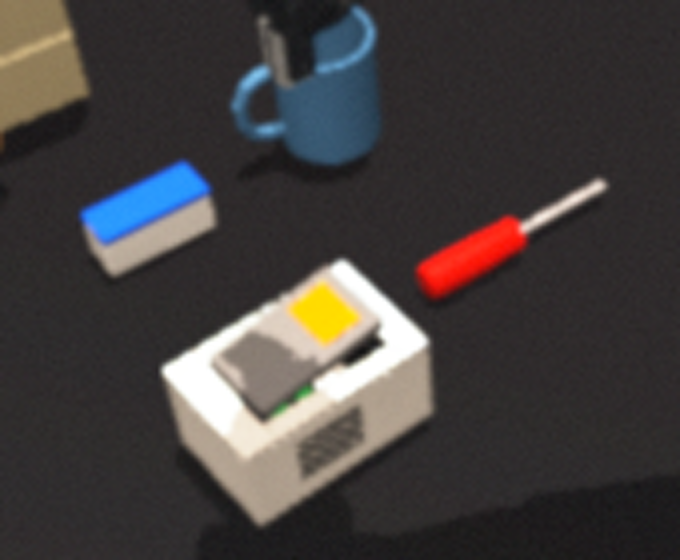

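The crop shows the hatch rising by itself, with its free edge lifted at about (365,345). Now I'll take the hand away and watch.

>>> carry_out(
  commands=[0,0,0,2.4,3.5,0,0,0,0,0,4.8,7,0,0,0,0,0,7.2,10.5,0,0,0,0,0,9.6,14,0,0,0,0,0,12,17.5,0,0],
)

```text
clock: 5.05
ee_pos: [0.4183, -0.0018, 0.3488]
orientation: [3.141, 0.001, -3.059]
contact_force: [1.7, 1.1, 1.0]
width: -0.0003
```

>>> carry_out(
  commands=[0,0,0,0,0,0,0,0,0,0,0,0,0,0,0,0,0,0,0,0,0,0,0,0,0,0,0,0,0,0,0,0,0,0,0],
)

```text
clock: 5.55
ee_pos: [0.4198, -0.0037, 0.3491]
orientation: [3.141, -0.0, -3.059]
contact_force: [-0.6, 0.1, -0.6]
width: 0.0003
```

```bash
python3 -c "
from h import *
p,d=r.capture('scene'); cv2.imwrite('pics/s4.png',p);p,d=r.capture('top'); cv2.imwrite('pics/t4.png',p)
"
```

```text
(no output)
```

View pics/s4.png

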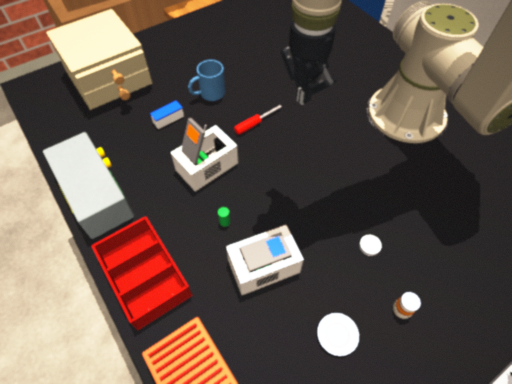

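View pics/t4.png

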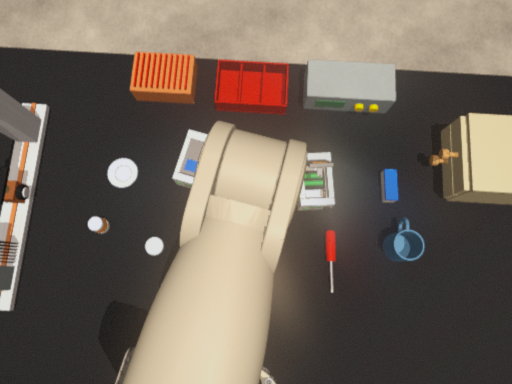

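The hatch stands open at about (193,137) in the scene view, with the cells visible inside. The pump hatch is shut and the loose things haven't moved. I'll hold still and watch for about 3 s.

>>> carry_out(
  commands=[0,0,0,0,0,0,0,0,0,0,0,0,0,0,0,0,0,0,0,0,0,0,0,0,0,0,0,0,0,0,0,0,0,0,0],
)

```text
clock: 6.15
ee_pos: [0.4191, -0.0029, 0.3494]
orientation: [3.142, 0.0, -3.058]
contact_force: [-1.1, 0.8, 0.5]
width: -0.0001
```

>>> carry_out(
  commands=[0,0,0,0,0,0,0,0,0,0,0,0,0,0,0,0,0,0,0,0,0,0,0,0,0,0,0,0,0,0,0,0,0,0,0],
)

```text
clock: 6.65
ee_pos: [0.4191, -0.0029, 0.3494]
orientation: [3.142, 0.0, -3.058]
contact_force: [0.7, 0.0, 0.0]
width: 0.0002
```

>>> carry_out(
  commands=[0,0,0,0,0,0,0,0,0,0,0,0,0,0,0,0,0,0,0,0,0,0,0,0,0,0,0,0,0,0,0,0,0,0,0],
)

```text
clock: 7.15
ee_pos: [0.4191, -0.0029, 0.3494]
orientation: [3.142, 0.0, -3.058]
contact_force: [0.6, -0.2, 0.1]
width: -0.0002
```

>>> carry_out(
  commands=[0,0,0,0,0,0,0,0,0,0,0,0,0,0,0,0,0,0,0,0,0,0,0,0,0,0,0,0,0,0,0,0,0,0,0],
)

```text
clock: 7.65
ee_pos: [0.4191, -0.0029, 0.3494]
orientation: [3.142, 0.0, -3.058]
contact_force: [0.7, -0.7, -0.0]
width: 0.0001
```

>>> carry_out(
  commands=[0,0,0,0,0,0,0,0,0,0,0,0,0,0,0,0,0,0,0,0,0,0,0,0,0,0,0,0,0,0,0,0,0,0,0],
)

```text
clock: 8.15
ee_pos: [0.4191, -0.003, 0.3494]
orientation: [3.142, 0.0, -3.058]
contact_force: [-0.3, 0.0, -0.1]
width: 0.0001
```

>>> carry_out(
  commands=[0,0,0,0,0,0,0,0,0,0,0,0,0,0,0,0,0,0,0,0,0,0,0,0,0,0,0,0,0,0,0,0,0,0,0],
)

```text
clock: 8.65
ee_pos: [0.4191, -0.003, 0.3494]
orientation: [3.142, 0.0, -3.058]
contact_force: [0.3, 0.1, -0.3]
width: -0.0001
```

```bash
python3 -c "
from h import *
p,d=r.capture('scene'); cv2.imwrite('pics/s5.png',p); a=cv2.imread('pics/s4.png')
df=cv2.absdiff(a,p).max(2); print((df>60).sum(), df[100:190,160:240].max()); s=r.sense(); print(s['clock'],s['contact_force'])
"
```

```text
12 89
8.7 [-0.35959688 -0.31319134  0.11634446]
```

View pics/s5.png

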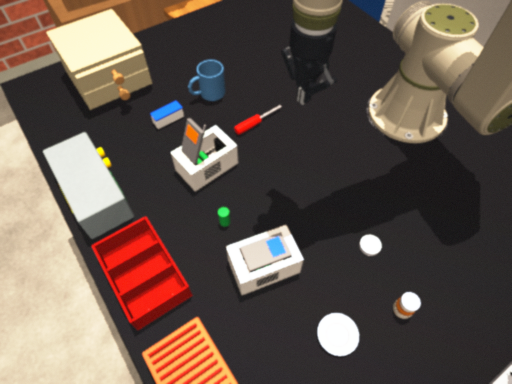

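The hatch still stands open at about (193,137). It moved slightly between the two pictures, probably the last bit of its swing. I'll watch for one more second and compare again.

>>> carry_out(
  commands=[0,0,0,0,0,0,0,0,0,0,0,0,0,0,0,0,0,0,0,0,0,0,0,0,0,0,0,0,0,0,0,0,0,0,0],
)

```text
clock: 9.2
ee_pos: [0.4191, -0.003, 0.3494]
orientation: [3.142, 0.0, -3.058]
contact_force: [-0.4, 0.1, 0.9]
width: -0.0001
```

>>> carry_out(
  commands=[0,0,0,0,0,0,0,0,0,0,0,0,0,0,0,0,0,0,0,0,0,0,0,0,0,0,0,0,0,0,0,0,0,0,0],
)

```text
clock: 9.7
ee_pos: [0.4191, -0.003, 0.3494]
orientation: [3.142, 0.0, -3.058]
contact_force: [0.2, 1.3, 0.0]
width: 0.0001
```

```bash
python3 -c "
from h import *
p,d=r.capture('scene'); a=cv2.imread('pics/s5.png')
df=cv2.absdiff(a,p).max(2); m=df[100:190,160:240].max(); print((df>60).sum(), m, r.sense()['clock'])
if m<40: print(r.finish_job())
"
```

```text
0 9 9.75
the job is handed in; nothing more can be done
None
```

The backlight unit's battery hatch is open and stayed open, and I handed the job in at 9.75 s. I pressed the orange pad once with the closed fingertips, to the firm stop at about 8.7 N. After I let go, the hatch swung up by itself. I then moved the hand well clear, to a TCP height of 0.35 m, and watched for a little over 4 s.

**Last checks:**
- **Hatch:** it moved slightly between the pictures at about 5.6 s and 8.7 s, most likely the end of its swing. From 8.7 s to 9.7 s nothing changed.
- **Pump unit and loose things:** the pictures show the pump hatch still shut and the loose things where they were. I checked these by eye only.
- **Forces:** the contact force was within noise at the end.
- **Pad position:** the two cameras disagreed by about 1.5 mm, which did not affect the press.
- **Side force:** the wrist read about 4 N sideways at the stop.

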